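Test two junction box contacts and snap the test pen into its cap

TASK

Take the test pen out of its stand and touch its metal tip onto the two sprung brass contacts in the open junction box, first the round one, then the square one, pressing until each visibly sinks and staying on it for about half a second. Then push the pen's nose into its snap cap, which stands in the other stand: press through the click and keep pressing until the pen's collar sits flush on the cap's rim. Finish while still gripping the pen and pressing it firmly (about 10 N) down into the cap, which stays in its stand; leave the tape roll, carton, rail clamp and parts bin where they are.

Things in the scene. Friction and masses are not known exactly. Their poses are not given: they have to be found in the camera images.
- pen: test pen, 126 mm long, about 120 g, starts upright, point down. Origin at the very end of its metal tip; z runs along the pen from tip to tail (up at the start). From the tip: brass pin 6 mm across to 18 mm; grey nose widening to a ridge 19.6 mm across at 26 to 28 mm; neck 12 mm across from 32 to 42 mm; black round collar 36 mm across from 42 to 46 mm; black square barrel 24 x 24 mm from 46 to 126 mm, its flat sides facing the pen's x and y
- pen_grip (a point): centre of the pen's square barrel (24 x 24 mm, 80 mm long), 86 mm from the tip and 40 mm below the tail; same axes as the pen; hold the pen here
- pen_collar (a point): centre of the underside of the pen's collar, 42 mm from the tip; z along the pen towards the tail
- pen_stand: fixed grey plastic block 70 x 70 mm, 50 mm high, on an 84 x 84 mm foot 6 mm thick; the pen hangs by its collar in the round hole (21.4 mm across, 46 mm deep) in its top, so it must rise 45 mm to come clear. Origin at the centre of its underside
- cap_stand: fixed grey plastic block 70 x 70 mm, 30 mm high, on an 84 x 84 mm foot 6 mm thick; the cap stands loosely in the round hole (33.4 mm across, 22 mm deep) in its top. Origin at the centre of its underside
- cap: loose black round snap cap, mouth up, 32 mm across, 48 mm high, 26 mm of it showing above its stand; bore 22 mm across, flaring to 28 mm at the rim (39 mm across outside). Origin at the centre of its foot, z up. Three sprung grey noses stand into its bore 7.5 mm below the rim
- cap_mouth (a point): centre of the cap's mouth at rim height, 48 mm above its foot; z up out of the mouth. Pushing the pen in, resistance builds to about 11 N while the collar is some 14 to 8 mm above the rim, then drops away (the click); the pen goes on freely for about 8 mm until the collar lands hard on the rim, which is fully home
- round_contact (a joint): how far the round contact is pressed down, m: 0 up, 0.006 fully down; spring from 0.6 N at the start of travel to 3 N at the end
- round_contact_top (a point): centre of the top face of the round brass contact (20 mm across), 34 mm above the table when up, standing 9 mm above its black post; z up
- square_contact (a joint): how far the square contact is pressed down, m: 0 up, 0.006 fully down; spring from 0.6 N to 3 N
- square_contact_top (a point): centre of the top face of the square brass contact (18 x 18 mm), 34 mm above the table when up, standing 9 mm above its black post; z up
- junction_box: fixed open shallow grey plastic box 130 x 100 mm, 22 mm high, may face any way; the round contact lies 35 mm from its middle towards its own -x, the square one 35 mm towards +x, each on a 36 x 36 mm black post 25 mm high; three black cable glands on its +x side. Origin at the centre of its underside
- tape_roll: grey ring, 90 mm outside, 60 mm inside, 30 mm high, lying flat; origin at the centre of its underside; not to be moved
- carton: closed cardboard box 110 x 150 x 70 mm high; origin at the centre of its underside; not to be moved
- rail_clamp: bare aluminium Z-shaped rail clamp 50 x 60 mm, 45 mm high; origin at the centre of its underside; not to be moved
- parts_bin: empty open blue plastic bin 120 x 160 x 70 mm high; origin at the centre of its underside; not to be moved
There are look-alikes about, which are no part of the job. What is meant by the cap is not blue, and is the larger of those in its own colour.

How it is judged:
On the way, in this order (a step that is already met when the one before it is completed fails the run):
1. the pen's tip presses the round contact down by more than 1 mm (value of joint round_contact above 0.001 m and distance between pen and round_contact_top below 0.014 m and angle between pen's own z axis and vertical below 0.35 rad), for 0.2 s.
2. then the pen's tip presses the square contact down by more than 1 mm (value of joint square_contact above 0.001 m and distance between pen and square_contact_top below 0.014 m and angle between pen's own z axis and vertical below 0.35 rad), for 0.2 s.
3. then the pen is snapped home in its cap and pressed on (z of pen_collar in the frame of cap_mouth between -0.004 and 0.002 m and horizontal distance between pen_collar and cap_mouth below 0.004 m and angle between the z axis of pen and the z axis of cap, either way round below 0.1 rad and contact force between pen and cap above 4 N and contact force between the fingers and pen above 1 N), for 0.3 s.
At the end, for the whole second after the job is handed in: the pen's collar is within 2 mm of the cap's rim and within 4 mm of its axis, pen and cap in line within 0.1 rad, the cap still in its stand (mouth within 10 mm of where it was), the fingers touching the pen and pressing it into the cap with more than 4 N; both contacts are up again (all of step 3 and distance of cap_mouth from where it was at the start of the episode below 0.01 m and value of joint each of round_contact, square_contact below 0.001 m); the arm keeps its last pose, push and grip.
It fails at once if the tape roll is shifted by more than 20 mm (distance of tape_roll from where it was at the start of the episode above 0.02 m).
It fails at once if the carton is shifted by more than 20 mm (distance of carton from where it was at the start of the episode above 0.02 m).
It fails at once if the rail clamp is shifted by more than 20 mm (distance of rail_clamp from where it was at the start of the episode above 0.02 m).
It fails at once if the parts bin is shifted by more than 20 mm (distance of parts_bin from where it was at the start of the episode above 0.02 m).
It also fails if it takes over 58 s, if anything falls off the work surface, if the arm or the gripper's body presses on something with over 40 N, if the wrist force passes 120 N, or if a joint passes its speed limit or range.

ROBOT

A 7-joint arm with a two-finger parallel gripper is mounted at the origin on the work surface. World frame = base frame: x ahead of the robot, y to its left, z up, the work surface at z = 0. Lengths are in m, angles in rad, forces in N, time in s.
With the tool pointing down it reaches from about 0.4 to 0.75 m from the base axis. Payload 19.5 kg.
Tool frame: the origin (TCP) lies between the finger pads; the fingertips stand ahead of it and the grasp point (between the pads) lies 5 mm behind it (robot.finger_overhang is the z of the fingertips in the tool frame, in m); z points along the fingers, x is the direction in which the jaws open and shut, and the axes are right-handed (so a half turn about z gives the same grasp; the last joint's range is limited). The gripper opens to 85 mm and grips with 20 to 120 N. Pads are 22 mm wide; open, the fingers measure 114 mm over their backs; the gripper's body (76 mm by 85 mm) begins 54 mm behind the grasp point. The pads swing forward as they close: fully open they stand 13 mm farther back than shut.
Start: joints at [1.277, 0.707, -0.028, 1.485, 0.022, 0.951, -0.075], TCP at [0.143, -0.557, 0.245] pointing down, gripper open.
Joint ranges: [-2.71, 2.71], [-0.32, 2.16], [-1.57, 1.52], [0, 2.45], [-1.46, 4.6], [0, 2.02], [-2.83, 2.83]. Speed limits (rad/s): [1.89, 1.89, 2.57, 2.57, 3.01, 3.01, 3.01].

INTERFACE

Orientations are given as a unit quaternion [x, y, z, w].
In Python, from bench import robot, cams, ticket gives the robot as it stands.
- The arm moves only by the tool apply_moves, never from a script. Its argument "steps" is a list of rows, each a list of 7 numbers: the shift along the tool's x, y, z each as a share of 0.025 m, from -1 to 1, then the turn, a rotation vector about the tool's x, y, z each as a share of 6 degrees, from -1 to 1, then the opening, from -1 (shut) to 1 (fully open). In form: [[x, y, z, ax, ay, az, gripper], ...]. A call has 1 to 12 rows; each row shifts and turns the commanded pose from where the row before left it, along the tool's axes as they then stand; what a row does not reach is not made up. A row lasts 1/10 s, in which the tool goes at most 50 mm and 8.59 degrees, less where a joint would pass 70% of its speed; a pose out of reach is approached as far as the arm can. A call with a number of a shift or a turn outside -1 to 1 is refused whole. A call with a gripper value outside its range is refused whole. The fingers move at their own pace and stop on an object; "newtons" is the grip in N (left out, the last holds). Time passes only in rows, so rows that do not move let the fingers close. It gives the time, the measured TCP pose, the force and the opening at its end, in the units of the state.
- robot.observe(): the state, without advancing time (a new reading comes with each control period).
- cams.grab_frame(name): name is "side" or "top" or "wrist"; returns (picture, depth): 480x640x3 uint8, blue, green, red; 480x640 float32, m along the optical axis (not along the pixel's ray), 0 where there is no reading.
- cams.camera_info(name): a dict with "fx", "fy", "cx", "cy" (pixels), "rvec" (rotation vector, rad) and "tvec" (3), from world to camera coordinates, as OpenCV has them. Camera axes: x right, y down, z forward; pixel columns grow to the right and rows downward; lengths in m; the calibration is good to about 2 mm. A picture is of the moment at which its call begins: read the wrist's pose just before it. camera_info takes no time and is no camera call; for the wrist camera it gives the pose at the moment of the call.
- ticket.sign_off(): hands the job in, once; it reports no verdict.
Trained networks look in the newest picture that a camera, given by its name, has taken for a name from the list of things; names that differ only in an ending like _2 or _b are one class to them, and where a whole thing is asked for, a point or a joint stands for the part that bears it (a point fixed in the world has none). Each returns a list of dicts, best first, with "conf" (0 to 1); they miss things now and then, are a little off and sometimes report something else, mostly with a low value. They report only what shows in the picture. A call takes as long as a camera call. They do not tell look-alikes from the thing itself.
- cams.spot_in(camera, thing): "position" ([x, y, z] in m, in world coordinates, good to about 4 mm: the middle of the surface that is visible of it).
- cams.trace(camera, thing): "mask" (480x640 bool, what is visible of it).
The state is a dict: "clock": time; "joints": joint angles; "joint_vel": joint speeds; "effort": joint torques, N m; "ee_pos": TCP position; "orientation": TCP orientation; "contact_force": force on the tool from outside, world axes, zero at the start; "torque": the same for the moment, N m; "opening": opening from 0.0 (shut) to 1.0 (fully open).
Only numpy, scipy, OpenCV 4.12 (cv2) and the standard library are available. Lean on these libraries where they do the work, as an engineer would, in place of code of your own. Each camera call takes 0.05 s, during which the arm holds its last target. There are 200 camera calls.

## Working session

There is one attempt and no reset: what is moved stays moved. The work goes in short steps, Python scripts to look and compute and a tool call to move; the robot and the scene stay as the last step left them, time stands still between calls to the robot, and variables do not carry over. Pictures are saved under pics/ and viewed, about 8 in all and at most 12, crops included, and the job is handed in when it is done.

Besides the shell and the picture viewer there is one more tool, called as a command line: name --pt "numbers of a row" for each row, then --argument value for the rest. apply_moves: Moves the arm, as the interface text tells. Its arguments: {"type":"object","properties":{"steps":{"type":"array","items":{"type":"array","items":{"type":"number"}}},"newtons":{"type":"number"}},"required":["steps"]}

```bash
mkdir -p pics; ls; cat > h.py <<'E'
import numpy as np,cv2
from bench import robot,cams,ticket
from scipy.spatial.transform import Rotation as R
def save(c,n):
    p,d=cams.grab_frame(c); cv2.imwrite(f'pics/{n}.png',p); np.save(f'pics/{n}.npy',d)
    i=cams.camera_info(c); np.save(f'pics/{n}_i.npy',i,allow_pickle=True); return p,d,i
def cloud(d,i):
    v,u=np.mgrid[:480,:640]; P=np.stack([(u-i['cx'])/i['fx']*d,(v-i['cy'])/i['fy']*d,d],-1)
    Rm=R.from_rotvec(np.ravel(i['rvec'])).as_matrix(); return (P-np.ravel(i['tvec']))@Rm
E
python3 - <<'E'
from h import *
a=save('top','top0');
for t in ['pen','pen_stand','cap_stand','cap','round_contact_top','square_contact_top','junction_box','tape_roll','carton','rail_clamp','parts_bin']:
    print(t,[(np.round(x['position'],3).tolist(),round(x['conf'],2)) for x in cams.spot_in('top',t)])
b=save('side','side0')
cv2.imwrite('pics/both.png',cv2.resize(np.vstack([a[0],b[0]]),(640,960))[:960])
print({k:robot.observe()[k] for k in('clock','ee_pos','orientation','contact_force','opening')},robot.finger_overhang)
E
```

```text
pics
pen [([0.549, 0.239, 0.111], 0.79), ([0.683, -0.26, 0.069], 0.64)]
pen_stand [([0.538, 0.226, 0.054], 0.7)]
cap_stand [([0.48, -0.234, 0.032], 0.68)]
cap [([0.442, -0.348, 0.043], 0.95), ([0.389, -0.258, 0.031], 0.78), ([0.484, -0.258, 0.06], 0.77)]
round_contact_top []
square_contact_top []
junction_box [([0.552, 0.048, 0.008], 0.63)]
tape_roll [([0.483, -0.234, 0.03], 0.24)]
carton [([0.685, -0.258, 0.07], 0.91)]
rail_clamp [([0.392, -0.003, 0.044], 0.85)]
parts_bin [([0.79, -0.012, 0.002], 0.74), ([0.564, 0.02, 0.035], 0.28)]
{'clock': 0.65, 'ee_pos': array([ 0.14324844, -0.55683813,  0.24527867]), 'orientation': array([ 7.90293011e-01, -6.12729103e-01, -4.43517637e-05, -3.10397615e-05]), 'contact_force': array([-0.05262932,  0.06990498,  0.60104396]), 'opening': 1.0019725067718488} 0.014
```

View pics/top0.png

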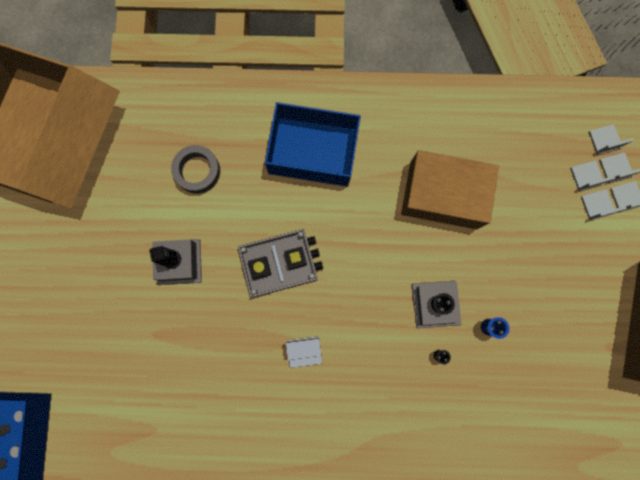

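View pics/side0.png

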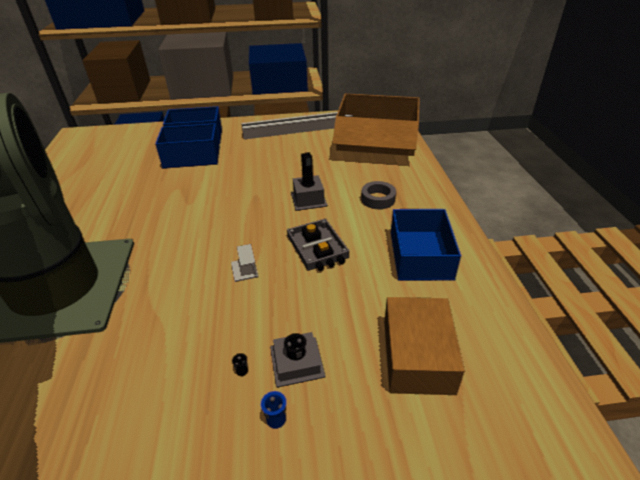

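Cap candidates in the top view are the black one in the stand (443,303), a small black one on the table (442,357) and a blue one (496,328). The one in the stand fits: it's black and the larger of the two black ones. I'll confirm with a crop and measure from above.

```bash
python3 - <<'E'
from h import *
p=cv2.imread('pics/top0.png'); d=np.load('pics/top0.npy'); i=np.load('pics/top0_i.npy',allow_pickle=True).item()
W=cloud(d,i)
c=cv2.resize(p[270:375,400:520],None,fx=5,fy=5,interpolation=cv2.INTER_CUBIC); e=cv2.resize(p[225:300,145:325],(600,250))
cv2.imwrite('pics/crop.png',np.vstack([cv2.copyMakeBorder(c,0,0,0,0,0),e])[:800])
hsv=cv2.cvtColor(p,cv2.COLOR_BGR2HSV)
m=(hsv[...,1]>150)&(hsv[...,2]>120)
for n,(u0,u1,v0,v1) in {'round':(248,270,255,279),'square':(285,306,247,268)}.items():
    s=np.zeros_like(m); s[v0:v1,u0:u1]=1; q=W[s&(W[...,2]>.028)&(W[...,2]<.05)&(hsv[...,1]>120)&(hsv[...,2]>90)]
    print(n,len(q),np.median(q,0),(q.max(0)+q.min(0))/2)
def zs(n,u0,u1,v0,v1,lo,hi):
    q=W[v0:v1,u0:u1].reshape(-1,3); q=q[(q[:,2]>lo)&(q[:,2]<hi)]; print(n,len(q),(q.max(0)+q.min(0))/2,np.ptp(q,0), np.median(q,0))
    if len(q)>3: print(cv2.minAreaRect(q[:,:2].astype(np.float32)))
zs('pen top',145,200,235,285,.125,.16); zs('pen stand',145,205,235,290,.045,.056); zs('cap rim',410,465,280,330,.048,.075); zs('capstand',410,465,280,330,.026,.034)
o=robot.observe(); iw=cams.camera_info('wrist'); Rw=R.from_rotvec(np.ravel(iw['rvec'])).as_matrix(); C=-Rw.T@np.ravel(iw['tvec'])
T=R.from_quat(o['orientation']).as_matrix(); print('cam in tool',T.T@(C-o['ee_pos']), '\naxes',T.T@Rw.T, iw['fx'],iw['cx'],iw['cy'],'\ntool',T)
E
```

```text
round 90 [0.54194063 0.08521196 0.03527384] [0.54121981 0.0857696  0.03367479]
square 95 [0.56135319 0.01781502 0.03539383] [0.56108558 0.0178241  0.03424614]
pen top 231 [0.54976408 0.24097494 0.13201237] [0.02675546 0.0274161  0.01246423] [0.54961357 0.23986385 0.13436456]
((0.5499500632286072, 0.24089038372039795), (0.024051483720541, 0.024986576288938522), 17.1332950592041)
pen stand 1076 [0.55036989 0.24164711 0.05055745] [0.0752357  0.07650314 0.0108075 ] [0.54149253 0.23107461 0.05106558]
((0.5504132509231567, 0.241217240691185), (0.0707273855805397, 0.0716559886932373), 5.143258094787598)
cap rim 277 [ 0.4824864  -0.2489621   0.05466877] [0.03724216 0.03810895 0.01205153] [ 0.48362936 -0.25217131  0.05679975]
((0.4830563962459564, -0.24960307776927948), (0.037059538066387177, 0.03768397122621536), 44.604736328125)
capstand 1079 [ 0.48202656 -0.24893626  0.0300367 ] [0.07427434 0.07540379 0.00787807] [ 0.48114499 -0.24204313  0.03130726]
((0.48286011815071106, -0.24961143732070923), (0.06993301212787628, 0.07183726131916046), 5.431046962738037)
cam in tool [-7.04920651e-05 -8.25334097e-02 -1.28439264e-01] 
axes [[ 9.99999320e-01  1.15639797e-03 -1.52709451e-04]
 [-1.04661800e-03  9.47350600e-01  3.20196416e-01]
 [ 5.14943874e-04 -3.20196038e-01  9.47351166e-01]] 415.5304635919339 323.35495215227786 236.80529163824573 
tool [[ 2.49126088e-01 -9.68471058e-01 -3.20638472e-05]
 [-9.68471053e-01 -2.49126090e-01  1.03412246e-04]
 [-1.08139708e-04  5.29021954e-06 -9.99999994e-01]]
```

View pics/crop.png

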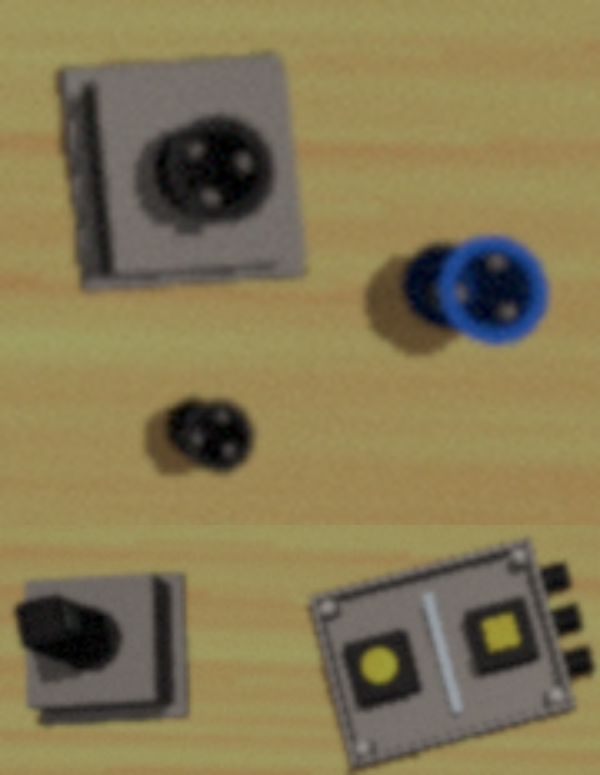

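The crop confirms it: the black cap in the stand is clearly larger than the small black one (and not blue). The round yellow contact is on the left, away from the glands, and the square one is on the right. I'm moving over the cap for a close look.

apply_moves --pt "-0.5 -0.955 0 0 0 0 1" --pt "-0.5 -0.955 0 0 0 0 1" --pt "-0.5 -0.955 0 0 0 0 1" --pt "-0.5 -0.955 0 0 0 0 1" --pt "-0.5 -0.955 0 0 0 0 1" --pt "-0.5 -0.955 0 0 0 0 1" --pt "-0.5 -0.955 0 0 0 0 1" --pt "-0.5 -0.955 0 0 0 0 1" --pt "-0.5 -0.955 0 0 0 0 1" --pt "-0.5 -0.955 0 0 0 0 1" --pt "-0.5 -0.955 0 0 0 0 1" --pt "-0.5 -0.955 0 0 0 0 1"

```text
clock: 1.85
ee_pos: [0.3842, -0.3394, 0.2454]
orientation: [0.79, -0.613, 0.0, -0.0]
contact_force: [0.2, 0.5, 0.2]
opening: 0.997
```

apply_moves --pt "-0.5 -0.955 0 0 0 0 1" --pt "-0.5 -0.955 0 0 0 0 1" --pt "-0.5 -0.955 0 0 0 0 1" --pt "-0.5 -0.955 0 0 0 0 1" --pt "-0.5 -0.955 0 0 0 0 1" --pt "0 0 0 0 0 0 1" --pt "0 0 0 0 0 0 1" --pt "0 0 0 0 0 0 1"

```text
clock: 2.65
ee_pos: [0.4828, -0.2507, 0.2454]
orientation: [0.79, -0.613, -0.0, 0.0]
contact_force: [-0.7, -0.2, -0.4]
opening: 0.998
```

```bash
cat >> h.py <<'E'
def st():
    o=robot.observe(); T=R.from_quat(o['orientation']).as_matrix()
    print('t',round(o['clock'],2),'p',np.round(o['ee_pos'],4),'x',np.round(T[:,0],3),'z',np.round(T[:,2],3),'F',np.round(o['contact_force'],1),'open',round(o['opening'],3)); return o,T
E
python3 - <<'E'
from h import *
st(); p,d,i=save('wrist','w_cap'); W=cloud(d,i)
m=(W[...,2]>.048)&(W[...,2]<.07)&(np.hypot(W[...,0]-.483,W[...,1]+.25)<.035)
m2=(W[...,2]>.0545)&m
for k in (m,m2):
    q=W[k]; print(len(q),cv2.minEnclosingCircle(q[:,:2].astype(np.float32)),np.percentile(q[:,2],[5,50,95,99]))
for x in cams.trace('wrist','cap')[:3]:
    q=W[x['mask']&(W[...,2]>.045)]; print(x['conf'],len(q),len(q) and cv2.minEnclosingCircle(q[:,:2].astype(np.float32)))
k=(abs(W[...,2]-.03)<.004)&(np.hypot(W[...,0]-.483,W[...,1]+.25)<.06); print('stand',cv2.minAreaRect(W[k][:,:2].astype(np.float32)))
E
```

```text
t 2.65 p [ 0.4828 -0.2507  0.2454] x [ 0.248 -0.969  0.   ] z [-0. -0. -1.] F [-0.7 -0.2 -0.4] open 0.998
1342 ((0.48329153656959534, -0.24772898852825165), 0.019459852948784828) [0.04994911 0.05537396 0.05680949 0.05745263]
923 ((0.483397901058197, -0.2477809190750122), 0.01939479634165764) [0.05473987 0.05581085 0.05697268 0.05758306]
0.96 818 ((0.49676984548568726, -0.2953203320503235), 0.09284500032663345)
0.84 1377 ((0.5134821534156799, -0.24011200666427612), 0.05036811903119087)
0.68 2 ((0.5627520084381104, -0.230143740773201), 9.999999747378752e-05)
stand ((0.483234703540802, -0.247818723320961), (0.07052788138389587, 0.07023842632770538), 5.555324554443359)
```

View pics/w_cap.png

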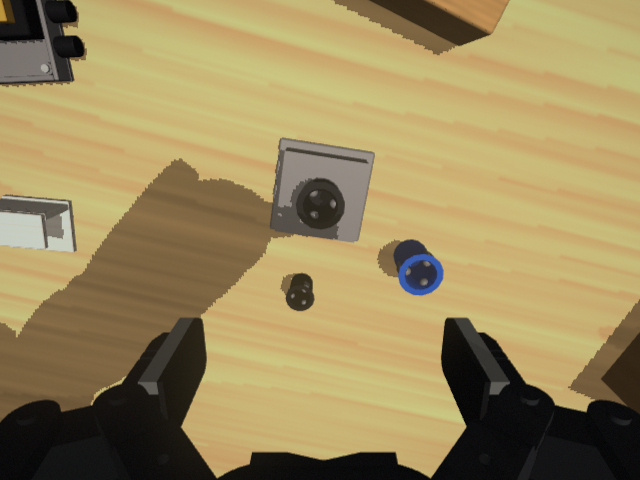

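The cap is at (320,203) in the wrist view, measured at (0.4833, -0.2478), rim z 0.056. Next I'll look at the contacts and then the pen.

apply_moves --pt "-0.92 -0.47 0 0 0 0 1" --pt "-0.92 -0.47 0 0 0 0 1" --pt "-0.92 -0.47 0 0 0 0 1" --pt "-0.92 -0.47 0 0 0 0 1" --pt "-0.92 -0.47 0 0 0 0 1" --pt "-0.92 -0.47 0 0 0 0 1" --pt "-0.92 -0.47 0 0 0 0 1" --pt "-0.92 -0.47 0 0 0 0 1" --pt "-0.92 -0.47 0 0 0 0 1" --pt "-0.92 -0.47 0 0 0 0 1" --pt "-0.92 -0.47 0 0 0 0 1" --pt "-0.92 -0.47 0 0 0 0 1"

```text
clock: 3.95
ee_pos: [0.5513, 0.0529, 0.2455]
orientation: [0.79, -0.613, 0.0, -0.0]
contact_force: [0.3, -0.1, 0.6]
opening: 1.001
```

apply_moves --pt "0 0 0 0 0 0 1" --pt "0 0 0 0 0 0 1" --pt "0 0 0 0 0 0 1"

```text
clock: 4.25
ee_pos: [0.5511, 0.0513, 0.2454]
orientation: [0.79, -0.613, 0.0, 0.0]
contact_force: [-0.4, 0.6, -0.0]
opening: 1.003
```

```bash
python3 - <<'E'
from h import *
st(); p,d,i=save('wrist','w_box'); W=cloud(d,i)
hsv=cv2.cvtColor(p,cv2.COLOR_BGR2HSV)
for n,c in {'round':(.542,.0855),'square':(.561,.018)}.items():
    m=(W[...,2]>.030)&(W[...,2]<.042)&(np.hypot(W[...,0]-c[0],W[...,1]-c[1])<.025)
    q=W[m][:,:2].astype(np.float32); print(n,len(q),cv2.minAreaRect(q),cv2.minEnclosingCircle(q),np.median(W[m][:,2]))
E
```

```text
t 4.25 p [0.5511 0.0513 0.2454] x [ 0.248 -0.969  0.   ] z [-0. -0. -1.] F [-0.4  0.6 -0. ] open 1.003
round 432 ((0.5423292517662048, 0.08650537580251694), (0.019000008702278137, 0.01933884434401989), 57.18315505981445) ((0.5421955585479736, 0.08662312477827072), 0.010080844163894653) 0.03364769001852824
square 468 ((0.5624490976333618, 0.019558006897568703), (0.01828012987971306, 0.017841564491391182), 16.218387603759766) ((0.5627794861793518, 0.01967715471982956), 0.012264744378626347) 0.03370212246093966
```

apply_moves --pt "-0.93 -0.23 0 0 0 0 1" --pt "-0.93 -0.23 0 0 0 0 1" --pt "-0.93 -0.23 0 0 0 0 1" --pt "-0.93 -0.23 0 0 0 0 1" --pt "-0.93 -0.23 0 0 0 0 1" --pt "-0.93 -0.23 0 0 0 0 1" --pt "-0.93 -0.23 0 0 0 0 1" --pt "-0.93 -0.23 0 0 0 0 1" --pt "0 0 0 0 0 0 1" --pt "0 0 0 0 0 0 1" --pt "0 0 0 0 0 0 1"

```text
clock: 5.4
ee_pos: [0.5497, 0.2428, 0.2454]
orientation: [0.79, -0.613, 0.0, 0.0]
contact_force: [1.3, -0.1, -0.5]
opening: 1.001
```

```bash
python3 - <<'E'
from h import *
st(); p,d,i=save('wrist','w_pen'); W=cloud(d,i)
for lo,hi in((.13,.138),(.128,.14),(.048,.053)):
    m=(W[...,2]>lo)&(W[...,2]<hi)&(np.hypot(W[...,0]-.55,W[...,1]-.241)<.06)
    q=W[m][:,:2].astype(np.float32); print(len(q),cv2.minAreaRect(q),np.median(W[m][:,2]),np.mean(q,0))
E
```

```text
t 5.4 p [0.5497 0.2428 0.2454] x [ 0.248 -0.969  0.   ] z [ 0. -0. -1.] F [ 1.3 -0.1 -0.5] open 1.001
1419 ((0.5509442090988159, 0.24324974417686462), (0.023732850328087807, 0.02433772385120392), 15.025638580322266) 0.13346726457061325 [0.5513226 0.2434885]
1467 ((0.550927996635437, 0.24322356283664703), (0.023757323622703552, 0.024409638717770576), 14.723404884338379) 0.13344417357271038 [0.55156636 0.24347074]
5069 ((0.5502867698669434, 0.24332767724990845), (0.07032870501279831, 0.07016357034444809), 5.041993618011475) 0.049774528767552784 [0.55670565 0.24523394]
```

View pics/w_pen.png

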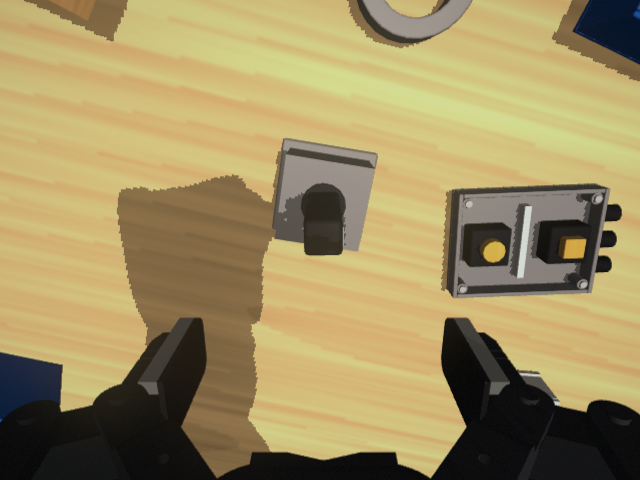

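The pen's tail is at (323,240) in the wrist view, at (0.551, 0.243), and its yaw already matches the jaws. Going down to grip.

apply_moves --pt "0 -0.05 1 0 0 0 1" --pt "0 0 1 0 0 0 1" --pt "0 0 1 0 0 0 1" --pt "0 0 1 0 0 0 1" --pt "0 0 1 0 0 0 1" --pt "0 0 0.8 0 0 0 1" --pt "0 0 0.4 0 0 0 1" --pt "0 0 0 0 0 0 1" --pt "0 0 0 0 0 0 1" --newtons 70

```text
clock: 6.35
ee_pos: [0.551, 0.2442, 0.0912]
orientation: [0.79, -0.613, 0.0, -0.0]
contact_force: [-1.1, 0.2, -0.1]
opening: 0.998
```

apply_moves --pt "0 0 0 0 0 0 -1" --pt "0 0 0 0 0 0 -1" --pt "0 0 0 0 0 0 -1" --pt "0 0 0 0 0 0 -1" --pt "0 0 0 0 0 0 -1" --pt "0 0 0 0 0 0 -1" --pt "0 0 0 0 0 0 -1" --pt "0 0 0 0 0 0 -1" --pt "0 0 0 0 0 0 -1" --pt "0 0 0 0 0 0 -1" --newtons 70

```text
clock: 7.35
ee_pos: [0.5507, 0.2445, 0.0906]
orientation: [0.79, -0.613, -0.0, -0.0]
contact_force: [-1.4, -0.5, 5.9]
opening: 0.272
```

apply_moves --pt "0 0 -0.4 0 0 0 -1" --pt "0 0 -0.4 0 0 0 -1" --pt "0 0 -0.5 0 0 0 -1" --pt "0 0 -0.5 0 0 0 -1" --pt "0 0 -0.6 0 0 0 -1" --pt "0 0 -0.6 0 0 0 -1" --pt "0 0 0 0 0 0 -1" --pt "0 0 0 0 0 0 -1" --pt "0 0 0 0 0 0 -1"

```text
clock: 8.25
ee_pos: [0.5503, 0.2443, 0.1648]
orientation: [0.79, -0.613, -0.0, 0.0]
contact_force: [0.2, -0.2, -1.0]
opening: 0.275
```

```bash
python3 - <<'E'
from h import *
st(); p,d,i=save('wrist','w_h'); W=cloud(d,i)
s=save('side','s_h')
h=cv2.hconcat([cv2.resize(p,(400,300)),cv2.resize(s[0][100:280,200:440],(400,300))]); cv2.imwrite('pics/hh.png',h)
E
```

```text
t 8.25 p [0.5503 0.2443 0.1648] x [ 0.249 -0.968 -0.   ] z [-0.001 -0.    -1.   ] F [ 0.2 -0.2 -1. ] open 0.275
```

View pics/hh.png

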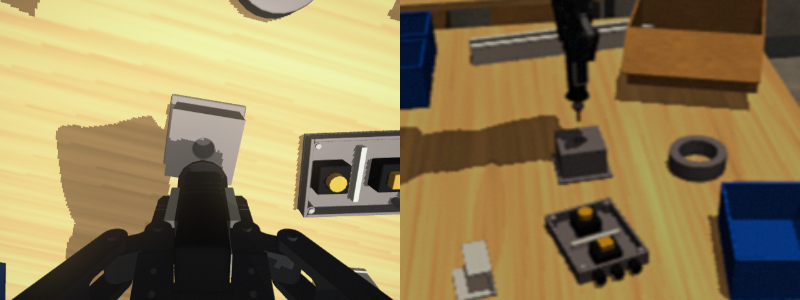

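The pen is held upright and clear above its stand: in the side crop (right half) the tip is at about (578,115). Moving over the round contact.

apply_moves --pt "0.75 0.236 0 0 0 0 -1" --pt "0.75 0.236 0 0 0 0 -1" --pt "0.75 0.236 0 0 0 0 -1" --pt "0.75 0.236 0 0 0 0 -1" --pt "0.75 0.236 0 0 0 0 -1" --pt "0.75 0.236 0 0 0 0 -1" --pt "0.75 0.236 0 0 0 0 -1" --pt "0.75 0.236 0 0 0 0 -1" --pt "0 0 0.7 0 0 0 -1" --pt "0 0 0.7 0 0 0 -1" --pt "0 0 0.2 0 0 0 -1" --pt "0 0 0 0 0 0 -1"

```text
clock: 9.55
ee_pos: [0.542, 0.0874, 0.1248]
orientation: [0.79, -0.613, -0.0, 0.0]
contact_force: [0.7, 0.2, -0.8]
opening: 0.273
```

apply_moves --pt "0 0 0 0 0 0 -1" --pt "0 0 0 0 0 0 -1"

```text
clock: 9.75
ee_pos: [0.5425, 0.0875, 0.126]
orientation: [0.79, -0.613, 0.0, -0.0]
contact_force: [-0.1, -0.4, -0.9]
opening: 0.271
```

```bash
python3 - <<'E'
from h import *
st(); s=save('side','s_r'); w=save('wrist','w_r')
h=cv2.hconcat([cv2.resize(w[0],(400,300)),cv2.resize(s[0][185:275,260:380],(400,300))]); cv2.imwrite('pics/rr.png',h)
E
```

```text
t 9.75 p [0.5425 0.0875 0.126 ] x [ 0.249 -0.968 -0.   ] z [ 0.001  0.    -1.   ] F [-0.1 -0.4 -0.9] open 0.271
```

View pics/rr.png

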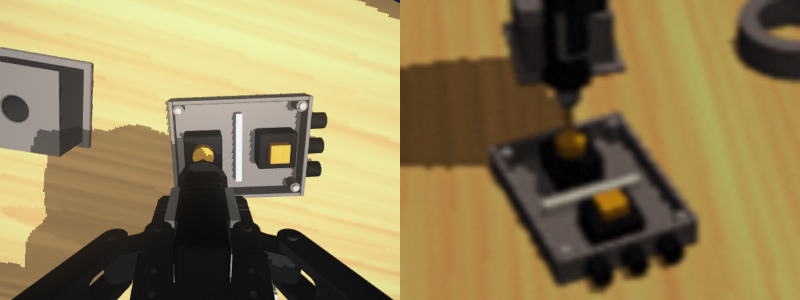

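The pin is centred just above the round contact, at (203,153) on the left and (572,130) on the right. Pressing.

apply_moves --pt "0 0 0.3 0 0 0 -1" --pt "0 0 0.2 0 0 0 -1" --pt "0 0 0.04 0 0 0 -1" --pt "0 0 0 0 0 0 -1" --pt "0 0 0 0 0 0 -1" --pt "0 0 0 0 0 0 -1"

```text
clock: 10.45
ee_pos: [0.5423, 0.0874, 0.112]
orientation: [0.79, -0.613, 0.0, -0.0]
contact_force: [0.7, 0.5, 0.8]
opening: 0.274
```

```bash
python3 - <<'E'
from h import *
st(); s=save('side','s_r2'); w=save('wrist','w_r2'); W=cloud(w[1],w[2])
m=(W[...,2]>.0265)&(W[...,2]<.045)&(np.hypot(W[...,0]-.5423,W[...,1]-.0866)<.009); print(m.sum(),np.percentile(W[m][:,2],[5,50,95]))
m=(W[...,2]>.0265)&(W[...,2]<.045)&(np.hypot(W[...,0]-.5625,W[...,1]-.0196)<.008); print(m.sum(),np.percentile(W[m][:,2],[5,50,95]))
st()
E
```

```text
t 10.45 p [0.5423 0.0874 0.112 ] x [ 0.249 -0.968 -0.   ] z [ 0.  0. -1.] F [0.7 0.5 0.8] open 0.274
429 [0.02806573 0.02915435 0.03038327]
659 [0.03269262 0.03366551 0.0346524 ]
t 10.55 p [0.5423 0.0874 0.1119] x [ 0.249 -0.968 -0.   ] z [ 0.  0. -1.] F [ 0.  -0.2  1.3] open 0.271
```

The round contact has sunk 4.5 mm (0.0292 against 0.0337 for the square one). Holding briefly, then moving to the square one.

apply_moves --pt "0 0 0 0 0 0 -1" --pt "0 0 0 0 0 0 -1" --pt "0 0 -0.5 0 0 0 -1" --pt "0 0 -0.5 0 0 0 -1" --pt "0.7 -0.03 0 0 0 0 -1" --pt "0.7 -0.03 0 0 0 0 -1" --pt "0.7 -0.03 0 0 0 0 -1" --pt "0.7 -0.02 0 0 0 0 -1" --pt "0 0 0 0 0 0 -1" --pt "0 0 0 0 0 0 -1" --pt "0 0 0.3 0 0 0 -1" --pt "0 0 0.3 0 0 0 -1"

```text
clock: 11.75
ee_pos: [0.5623, 0.021, 0.1215]
orientation: [0.791, -0.612, -0.0, -0.0]
contact_force: [0.2, 0.1, -1.4]
opening: 0.275
```

apply_moves --pt "0 0 0.2 0 0 0 -1" --pt "0 0 0.2 0 0 0 -1" --pt "0 0 0 0 0 0 -1" --pt "0 0 0 0 0 0 -1" --pt "0 0 0 0 0 0 -1" --pt "0 0 0 0 0 0 -1"

```text
clock: 12.35
ee_pos: [0.5624, 0.0203, 0.112]
orientation: [0.79, -0.613, 0.0, -0.0]
contact_force: [-0.1, 1.6, 1.0]
opening: 0.276
```

```bash
python3 - <<'E'
from h import *
st(); s=save('side','s_q2'); w=save('wrist','w_q2'); W=cloud(w[1],w[2])
m=(W[...,2]>.0265)&(W[...,2]<.045)&(np.hypot(W[...,0]-.5423,W[...,1]-.0866)<.009); print('round',m.sum(),np.percentile(W[m][:,2],[5,50,95]))
m=(W[...,2]>.0265)&(W[...,2]<.045)&(np.hypot(W[...,0]-.5625,W[...,1]-.0196)<.008); print('square',m.sum(),np.percentile(W[m][:,2],[5,50,95]))
st()
h=cv2.hconcat([cv2.resize(w[0],(400,300)),cv2.resize(s[0][185:275,260:380],(400,300))]); cv2.imwrite('pics/qq.png',h)
E
```

```text
t 12.35 p [0.5624 0.0203 0.112 ] x [ 0.249 -0.968 -0.   ] z [ 0.  0. -1.] F [-0.1  1.6  1. ] open 0.276
round 827 [0.0326261  0.03372528 0.03477565]
square 344 [0.02816047 0.02914751 0.03039691]
t 12.45 p [0.5624 0.0203 0.1119] x [ 0.249 -0.968 -0.   ] z [ 0.  0. -1.] F [-0.9  0.9  1.2] open 0.272
```

View pics/qq.png

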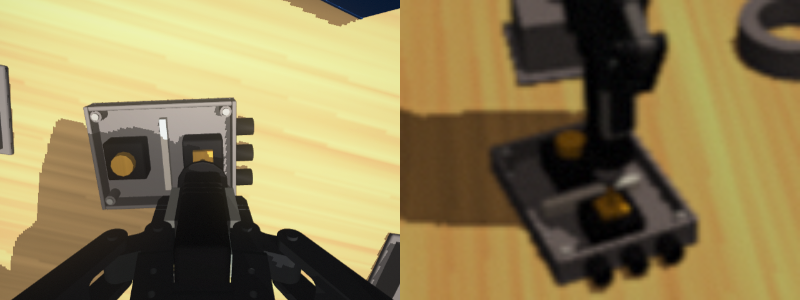

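Both views show the square contact pressed, 4.6 mm down, with the round one back up. Lifting and travelling to the cap.

apply_moves --pt "0 0 0 0 0 0 -1" --pt "0 0 0 0 0 0 -1" --pt "0 0 -0.5 0 0 0 -1" --pt "0 0 -1 0 0 0 -1" --pt "0 0 -1 0 0 0 -1" --pt "0 0 0 0 0 0 -1"

```text
clock: 13.05
ee_pos: [0.5636, 0.0201, 0.1778]
orientation: [0.79, -0.613, 0.002, -0.002]
contact_force: [-0.3, -0.2, -1.8]
opening: 0.272
```

apply_moves --pt "0.796 0.479 0 0 0 0 -1" --pt "0.796 0.479 0 0 0 0 -1" --pt "0.796 0.479 0 0 0 0 -1" --pt "0.796 0.479 0 0 0 0 -1" --pt "0.796 0.479 0 0 0 0 -1" --pt "0.796 0.479 0 0 0 0 -1" --pt "0.796 0.479 0 0 0 0 -1" --pt "0.796 0.479 0 0 0 0 -1" --pt "0.796 0.479 0 0 0 0 -1" --pt "0.796 0.479 0 0 0 0 -1" --pt "0.796 0.479 0 0 0 0 -1" --pt "0.796 0.479 0 0 0 0 -1"

```text
clock: 14.25
ee_pos: [0.4822, -0.2478, 0.1745]
orientation: [0.79, -0.613, 0.0, 0.0]
contact_force: [-0.5, -0.5, -1.3]
opening: 0.272
```

apply_moves --pt "0 0 0 0 0 0 -1" --pt "0 0 0 0 0 0 -1" --pt "0 0 0 0 0 0 -1"

```text
clock: 14.55
ee_pos: [0.4829, -0.2461, 0.1743]
orientation: [0.791, -0.612, -0.0, -0.0]
contact_force: [0.9, 0.1, -1.0]
opening: 0.271
```

```bash
python3 - <<'E'
from h import *
st(); s=save('side','s_c'); w=save('wrist','w_c'); W=cloud(w[1],w[2]); Ws=cloud(s[1],s[2])
m=(W[...,2]>.05)&(W[...,2]<.062)&(np.hypot(W[...,0]-.483,W[...,1]+.248)<.03); q=W[m][:,:2].astype(np.float32); print('cap w',m.sum(),cv2.minEnclosingCircle(q),q.min(0),q.max(0))
# pen pin/neck & cap in side view
for n,lo,hi in(('pin',.088,.104),('neck',.121,.131),('collar',.132,.136),('cap',.050,.0575)):
    m=(Ws[...,2]>lo)&(Ws[...,2]<hi)&(np.hypot(Ws[...,0]-.483,Ws[...,1]+.248)<.03); q=Ws[m]
    print(n,m.sum(), m.sum() and (np.median(q,0),q.min(0),q.max(0)))
c=cv2.resize(s[0][250:400,220:380],(400,375)); 
h=cv2.hconcat([cv2.resize(w[0],(400,300)),c[:300]]); cv2.imwrite('pics/cc.png',h)
E
```

```text
t 14.55 p [ 0.4829 -0.2461  0.1743] x [ 0.25  -0.968 -0.   ] z [ 0.  0. -1.] F [ 0.9  0.1 -1. ] open 0.271
cap w 1776 ((0.4831177294254303, -0.2480115443468094), 0.019454121589660645) [ 0.46540478 -0.2670204 ] [ 0.50240403 -0.22881263]
pin 15 (array([ 0.48132554, -0.24906957,  0.0979889 ]), array([ 0.47859324, -0.25017296,  0.09369181]), array([ 0.48336271, -0.24649213,  0.10395809]))
neck 8 (array([ 0.48195436, -0.25361254,  0.12147911]), array([ 0.47500781, -0.25495113,  0.12112783]), array([ 0.48749084, -0.25185611,  0.12301458]))
collar 15 (array([ 0.48142929, -0.26089116,  0.13560697]), array([ 0.4638877 , -0.26451655,  0.13300689]), array([ 0.49745444, -0.24884235,  0.13598712]))
cap 235 (array([ 0.48139841, -0.24372611,  0.0554273 ]), array([ 0.46392558, -0.26699941,  0.05003401]), array([ 0.50104135, -0.2281156 ,  0.05745461]))
```

View pics/cc.png

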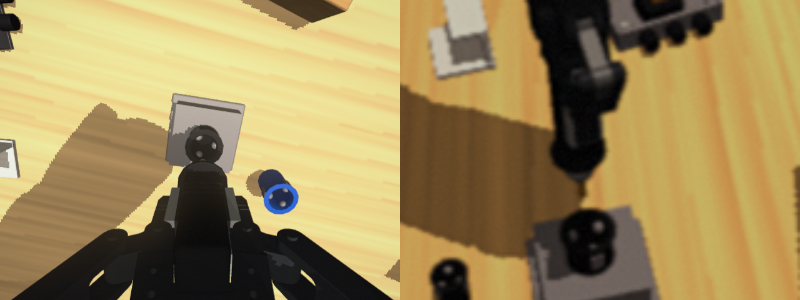

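The pen is centred over the cap within 1–2 mm in both views: the cap is at (204,146) in the wrist view and the pin is directly above it at (583,190) in the side crop. I'll trim by 1 mm and descend.

apply_moves --pt "0.04 -0.01 0.6 0 0 0 -1" --pt "0 0 0.7 0 0 0 -1" --pt "0 0 0.5 0 0 0 -1" --pt "0 0 0.2 0 0 0 -1" --pt "0 0 0.2 0 0 0 -1" --pt "0 0 0 0 0 0 -1" --pt "0 0 0 0 0 0 -1" --newtons 90

```text
clock: 15.35
ee_pos: [0.4834, -0.2477, 0.1197]
orientation: [0.79, -0.613, 0.0, -0.0]
contact_force: [0.2, 1.1, -0.8]
opening: 0.271
```

apply_moves --pt "0 0 0.15 0 0 0 -1" --pt "0 0 0.15 0 0 0 -1" --pt "0 0 0.1 0 0 0 -1" --pt "0 0 0 0 0 0 -1"

```text
clock: 15.75
ee_pos: [0.4833, -0.2476, 0.1091]
orientation: [0.79, -0.613, -0.0, -0.0]
contact_force: [0.8, 0.4, 0.2]
opening: 0.273
```

apply_moves --pt "0 0 0.1 0 0 0 -1" --pt "0 0 0.1 0 0 0 -1" --pt "0 0 0 0 0 0 -1"

```text
clock: 16.05
ee_pos: [0.4831, -0.2477, 0.1041]
orientation: [0.79, -0.613, -0.0, 0.0]
contact_force: [0.4, 0.6, -1.5]
opening: 0.27
```

apply_moves --pt "0 0 0.08 0 0 0 -1" --pt "0 0 0.08 0 0 0 -1" --pt "0 0 0 0 0 0 -1"

```text
clock: 16.35
ee_pos: [0.483, -0.2476, 0.0999]
orientation: [0.79, -0.613, -0.0, 0.0]
contact_force: [0.0, -0.3, -1.1]
opening: 0.269
```

apply_moves --pt "0 0 0.06 0 0 0 -1" --pt "0 0 0.06 0 0 0 -1" --pt "0 0 0 0 0 0 -1"

```text
clock: 16.65
ee_pos: [0.4831, -0.2477, 0.0971]
orientation: [0.79, -0.613, -0.0, 0.0]
contact_force: [-0.1, -0.5, -0.9]
opening: 0.271
```

```bash
python3 - <<'E'
from h import *
st(); s=save('side','s_d')
c=cv2.resize(s[0][270:390,230:350],(600,600),interpolation=cv2.INTER_CUBIC); cv2.imwrite('pics/dd.png',c)
E
```

```text
t 16.65 p [ 0.4831 -0.2477  0.0971] x [ 0.249 -0.968 -0.   ] z [-0.  0. -1.] F [-0.1 -0.5 -0.9] open 0.271
```

View pics/dd.png

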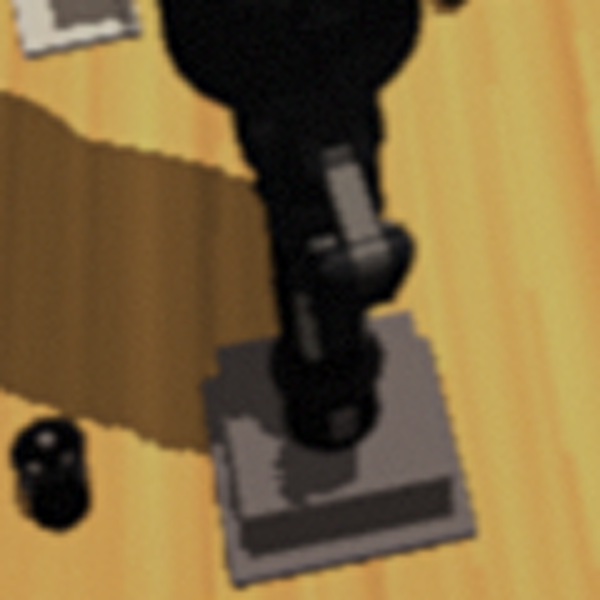

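The collar is nearly on the rim at (330,365), and the peak passed between readings. Pressing on in small steps until the force builds.

apply_moves --pt "0 0 0.04 0 0 0 -1" --pt "0 0 0 0 0 0 -1" --pt "0 0 0 0 0 0 -1"

```text
clock: 17.0
ee_pos: [0.4833, -0.2477, 0.0965]
orientation: [0.79, -0.613, 0.0, -0.0]
contact_force: [-0.6, 1.4, 4.7]
opening: 0.272
```

apply_moves --pt "0 0 0.04 0 0 0 -1" --pt "0 0 0 0 0 0 -1" --pt "0 0 0 0 0 0 -1"

```text
clock: 17.3
ee_pos: [0.4835, -0.2478, 0.0962]
orientation: [0.79, -0.613, 0.001, -0.0]
contact_force: [-4.2, 2.1, 21.8]
opening: 0.268
```

The collar landed at TCP z 0.0965, as predicted (0.0966). The force is now above target, so I'm easing back to about 10 N.

apply_moves --pt "0 0 -0.025 0 0 0 -1" --pt "0 0 0 0 0 0 -1" --pt "0 0 0 0 0 0 -1" --pt "0 0 0 0 0 0 -1" --pt "0 0 0 0 0 0 -1"

```text
clock: 17.8
ee_pos: [0.4834, -0.2477, 0.0964]
orientation: [0.79, -0.613, 0.0, -0.0]
contact_force: [-1.2, 0.7, 10.8]
opening: 0.268
```

```bash
python3 - <<'E'
from h import *
st(); s=save('side','s_e'); w=save('wrist','w_e'); t=save('top','t_e'); W=cloud(w[1],w[2]); T=cloud(t[1],t[2])
m=(W[...,2]>.024)&(W[...,2]<.034)&(np.hypot(W[...,0]-.483,W[...,1]+.248)<.06); print('stand',cv2.minAreaRect(W[m][:,:2].astype(np.float32)))
for n,c in(('round',(.542,.0855)),('square',(.561,.018))):
    m=(T[...,2]>.026)&(T[...,2]<.045)&(np.hypot(T[...,0]-c[0],T[...,1]-c[1])<.008); print(n,m.sum(),np.median(T[m][:,2]) if m.any() else None)
m=(W[...,2]>.036)&(W[...,2]<.075)&(np.hypot(W[...,0]-.483,W[...,1]+.248)<.025); print('cap/collar z',m.sum(),np.percentile(W[m][:,2],[50,90,99]))
st()
E
```

```text
t 17.8 p [ 0.4834 -0.2477  0.0964] x [ 0.249 -0.968  0.   ] z [ 0.001 -0.    -1.   ] F [-1.2  0.7 10.8] open 0.268
stand ((0.48341500759124756, -0.24783076345920563), (0.07039663940668106, 0.07024048268795013), 5.5919928550720215)
round 59 0.035389142461152226
square 60 0.03523551857510246
cap/collar z 3146 [0.0590432  0.06971214 0.07445415]
t 17.95 p [ 0.4834 -0.2477  0.0964] x [ 0.249 -0.968  0.   ] z [ 0.001 -0.    -1.   ] F [-0.9  2.1 11. ] open 0.265
```

```bash
python3 - <<'E'
from h import *
ticket.sign_off(); st()
E
```

```text
the job is handed in; nothing more can be done
the job is handed in; nothing more can be done
```

I touched the pen onto both contacts in order, pressed it home in the black cap, and handed the job in at about 18 s while still gripping and pressing. The sign-off gives no verdict.

**Contacts:** the round one sank about 4.5 mm and then the square one about 4.6 mm, each held for roughly 0.5 s or more. Both read as up again in the last picture.

**Cap:** I used the black cap in the stand, the larger of the two black ones. The collar met a hard stop at TCP z 0.0965 m, against 0.0966 m predicted for fully home. I eased back from 21.8 N to a steady 11 N or so. The wrist depth picture put the collar top near 59 mm, which fits a collar sitting on the rim. The cap stand had not moved.

**Less certain:**
- I never saw the 11 N click directly. The force stayed near zero at every reading until the hard stop, so being home rests on position, force and picture.
- Before insertion, the wrist and side cameras disagreed by 1–2 mm on how well the pen was centred over the cap. I trimmed 1 mm before going in.
- I did not re-measure the tape roll, carton, rail clamp or parts bin at the end. The arm's path stayed clear of them.

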